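Load the open-tube rack past the spring gate into the reader

ROBOT

A 7-joint arm with a two-finger parallel gripper is mounted at the origin on the work surface. World frame = base frame: x ahead of the robot, y to its left, z up, the work surface at z = 0. Lengths are in m, angles in rad, forces in N, time in s.
With the tool pointing down it reaches from about 0.4 to 0.85 m from the base axis. Payload 10.4 kg.
Tool frame: the origin (TCP) lies at the very end of the fingers, on their centre line; the grasp point (between the pads) lies 19 mm behind it (manip.grip_point_offset is the distance from the TCP to the grasp point, in m); z points along the fingers, y is the line along which they close (so a half turn about z gives the same grasp; the last joint's range is limited). The gripper opens to 85 mm and grips with 20 to 120 N. Pads are 22 mm wide; open, the fingers measure 114 mm over their backs; the gripper's body (76 mm by 85 mm) begins 54 mm behind the grasp point. The pads swing forward as they close: fully open they stand 13 mm farther back than shut.
Start: joints at [-1.125, 0.332, -0.065, 1.46, 0.022, 1.35, -0.088], TCP at [0.282, 0.558, 0.231] pointing down, gripper open.
Joint ranges: [-2.6, 2.6], [-0.5, 2.12], [-1.47, 1.34], [0.16, 2.42], [-1.27, 4.41], [0.06, 2.06], [-2.6, 2.6]. Speed limits (rad/s): [2.22, 2.22, 2.79, 2.79, 3.14, 3.14, 3.14].

INTERFACE

Orientations are given as a unit quaternion [x, y, z, w].
In Python, from workcell import manip gives the robot as it stands. The module is installed in compiled form; this text tells all that it offers.
- The arm moves only by the shell command python3 -m inch 'ROWS' [OPENING] [FORCE]. ROWS is JSON, a list of rows, each a list of 2 entries, a list of its own where there are three numbers: the shift along the tool's x, y, z each as a share of 0.08 m, from -1 to 1, then the turn, a rotation vector about the tool's x, y, z each as a share of 45 degrees, from -1 to 1. A call has exactly 10 rows; each row is the pose to reach, as a shift and turn from the pose commanded when the call began, along the tool's axes at that moment; what a row does not reach only later rows make up. A row lasts 1/10 s, in which the tool goes at most 50 mm and 8.59 degrees, less where a joint would pass 70% of its speed; a pose out of reach is approached as far as the arm can. A call with a number of a shift or a turn outside -1 to 1 is refused whole. A call with a gripper value outside its range is refused whole. OPENING is the opening, from 0 (shut) to 1 (fully open), set as the call begins (- or left out, the last holds). The fingers move at their own pace and stop on an object; FORCE is the grip in N (left out, the last holds). Time passes only in rows, so rows that repeat a pose let the fingers close, or fill a call up. It gives the time, the measured TCP pose, the force, the opening and the grip force at its end, in the units of the state.
- manip.get_obs(): the state, without advancing time (a new reading comes with each control period).
- manip.camera(name): name is "scene" or "top"; returns the picture (384x512x3 uint8, red, green, blue); there is no depth.
- manip.camera_params(name): a dict with "fov_y" (degrees; the focal length in pixels is half the picture's height over the tangent of half this angle, whatever the lens; pixels are square), "cx", "cy" (the principal point, pixels), "camera_from_world" (4x4, takes a point from world to camera coordinates). Camera axes: x right, y up, looking along -z (the intrinsics and any distortion apply to the point x, -y, -z); pixel columns grow to the right and rows downward; lengths in m; the calibration is good to about 2 mm. A picture is of the moment at which its call begins. camera_params takes no time and is no camera call.
- manip.hand_in(): hands the job in; it is judged then, once.
The state is a dict: "clock": time; "joint_pos": joint angles; "joint_velocities": joint speeds; "tau": joint torques, N m; "position": TCP position; "ee_rot": TCP orientation; "ft_force": force on the tool from outside, world axes, zero at the start; "torque": the same for the moment, N m; "grip_width": opening from 0.0 (shut) to 1.0 (fully open); "grasp_force": force on a finger pad.
Only numpy, scipy, OpenCV 4.12 (cv2) and the standard library are available. Lean on these libraries where they do the work, as an engineer would, in place of code of your own. Each camera call takes 0.05 s, during which the arm holds its last target. There are 200 camera calls.

TASK

Hold the reader's spring gate open with one fingertip and, with the other, push the black tube rack along the chute past the gate until it is fully home against the end stop; then take the fingers away so that the gate swings shut behind the rack. Tubes in the rack stand open, so slide it flat along the chute, without picking it up, and have the gate open before the rack reaches it, so that gate and rack never touch. Leave everything else where it stands.

Things in the scene. Friction and masses are not known exactly. Their poses are not given: they have to be found in the camera images.
- loader: fixed white rack reader, 435 x 205 mm, flat top 50 mm above the bench, carrying a straight open-topped chute. Origin: bench level, on the chute's centre line, below the shut gate's blade. +x: along the chute, the way the rack is pushed; +y: across it, towards the gate's arm; z up. Top covers x -310 to 125, y -90 to 115 mm. All x, y in mm below are in this frame
- chute_mouth (a point): the chute's open entrance, on its centre line at floor level (x -300, z 50). Two guide rails 5 mm thick, 20 mm high run from here to the end stop, inner faces at y -28.5 and +28.5; the +y rail has a gap for the blade from x -8 to 15, then its inner face is at y 29.5
- chute_stop (a point): foot of the end stop's face, on the centre line at floor level (x 101). The stop is 28 mm high. Beside it a grey display block, 22 mm high, covers x 62 to 117, y 68 to 108
- gate (a joint): spring gate's angle, rad: 0 shut, to 0.5 as its arm is pushed away from the chute (+y) about its upright pivot. From 0.085 (25 mm at the blade) the blade is clear of the rack; it then stands up to 5 mm further to +x. Let go, it swings shut. Spring: 0.25 Nm when shut plus 1.0 Nm/rad: 2 to 4 N at a fingertip 130 mm from the pivot, about 1 N near the blade
- gate_pivot (a point): the gate's pivot post, at chute floor level (x -290, y 62.5). The arm, an aluminium bar 6 mm thick, runs from it parallel to the chute (when shut) to x 30, its chute-side face at y 59.5, 54 to 76 mm above the bench. Between it and the rail (y 33.5 to 59.5) the top is bare, room for a fingertip, but for a rest pin at x -255
- gate_blade (a point): free end of the gate's steel blade, 62 mm above the bench, moving with the gate. Shut, the blade (5 mm thick, 53 to 72 mm above the bench) stands at x 0 from y 10.5 to 36, through the gap in the rail, and bars the rack. Only a flat strip, 16 mm wide, lying 1.5 to 5.5 mm above the loader's top, joins it to the arm: fingertips 10 to 20 mm above the top pass over it
- rack: black tube rack in the chute, 88 (its x, along the push) x 54 x 36 mm, small tubes 8 mm higher, some lids folded out over the rails; 0.15 to 0.27 kg. Origin: centre of its underside. Leading end at first 18 to 50 mm short of the blade; 1.5 mm play to each rail. Fully home: leading end at the stop, origin at x 57, trailing end at x 13, the blade free to shut behind it
- vial_a: bystander: small amber glass vial with white cap, 26 mm across, 46 mm tall, standing on the loader's top beside the chute, on the side away from the gate; origin at the centre of its underside
- vial_b: bystander: small clear vial with white cap, 22 mm across, 40 mm tall, standing on the loader's top on the same side; origin at the centre of its underside
- spare_rack: bystander: a second black tube rack of the same size with only three tubes, standing on the bench beyond the entrance end of the chute; origin at the centre of its underside
- tip_box: bystander: grey pipette-tip box with clear lid, 120 x 84 x 68 mm, on the bench away from the loader; origin at the centre of its underside
- reagent: bystander: amber bottle, 68 mm across, 135 mm tall, on the bench beyond the loader's end-stop end; origin at the centre of its underside
- beaker: bystander: small glass beaker, 68 mm across, 85 mm tall, on the bench beside the loader, on the robot's side; origin at the centre of its underside
- marker: bystander: marker pen, 120 mm long, lying on the bench; origin at the middle of its underside

How it is judged:
On the way, in this order (a step that is already met when the one before it is completed fails the run):
1. a finger holds the gate open before the rack's leading end reaches it (value of joint gate above 0.055 rad and contact force between the fingers and gate above 0.15 N and x of rack in the frame of loader below -0.045 m), for 0.2 s.
2. the rack goes through the gateway while a finger holds the gate open (value of joint gate above 0.055 rad and contact force between the fingers and gate above 0.15 N and x of rack in the frame of loader between -0.025 and 0.04 m), for 0.1 s.
At the end, for the whole second after the job is handed in: the rack stands flat in the chute beyond the gate, its leading end within 4 mm of the end stop, at rest; the gate is shut behind it (within 0.015 rad) (x of rack in the frame of loader above 0.053 m and y of rack in the frame of loader between -0.006 and 0.006 m and z of rack in the frame of loader between 0.046 and 0.054 m and angle between rack's own z axis and vertical below 0.05 rad and linear speed of rack below 0.01 m/s and value of joint gate below 0.015 rad); the robot touches nothing.
It fails at once if the gate touches the rack (more than 0.5 N) (contact force between gate and rack above 0.5 N).
It fails at once if the rack is lifted more than 8 mm or tipped more than about 10 degrees (z of rack in the frame of loader above 0.058 m or angle between rack's own z axis and vertical above 0.18 rad).
It fails at once if something else is moved more than 20 mm (distance of any of vial_a, vial_b, spare_rack, tip_box, reagent, beaker, marker from where it was at the start of the episode above 0.02 m).
It also fails if it takes over 38 s, if anything falls off the work surface, if the arm or the gripper's body presses on something with over 40 N, if the wrist force passes 120 N, or if a joint passes its speed limit or range.

## Working session

There is one attempt and no reset: what is moved stays moved. The work goes in short steps, Python scripts to look and compute and a shell command to move; the robot and the scene stay as the last step left them, time stands still between calls to the robot, and variables do not carry over. Pictures are saved under pics/ and viewed, at most 13 in all, crops included, and the job is handed in when it is done.

```bash
mkdir -p pics
python3 - <<'E'
from workcell import manip
import cv2,numpy as np
for n in("scene","top"):
    p=manip.camera_params(n);print(n,p)
    im=manip.camera(n);cv2.imwrite(f"pics/{n}0.png",im[:,:,::-1])
o=manip.get_obs();print(o['clock'],o['position'],o['ee_rot'],o['grip_width'],manip.grip_point_offset)
E
```

```text
scene {'fov_y': 48.20158092162073, 'cx': 249.6259340952329, 'cy': 188.5113335528594, 'camera_from_world': array([[ 0.28214875,  0.95933367,  0.00842608, -0.11730176],
       [-0.75933411,  0.21794189,  0.61311748,  0.32783192],
       [ 0.58634785, -0.17938854,  0.7899468 , -1.47161   ],
       [ 0.        ,  0.        ,  0.        ,  1.        ]])}
top {'fov_y': 55.94839091297099, 'cx': 252.82868925011906, 'cy': 195.92120287794955, 'camera_from_world': array([[-0.02743332, -0.9994064 ,  0.02083899, -0.01081392],
       [ 0.98742724, -0.02384616,  0.15626518, -0.47062883],
       [-0.15567549,  0.02486386,  0.98749528, -1.09365615],
       [ 0.        ,  0.        ,  0.        ,  1.        ]])}
0.1 [0.28219868 0.55727169 0.23058314] [ 2.32217660e-01  9.72663625e-01 -6.41212478e-04 -1.44095823e-04] 1.001380693552336 0.0187
```

View pics/top0.png

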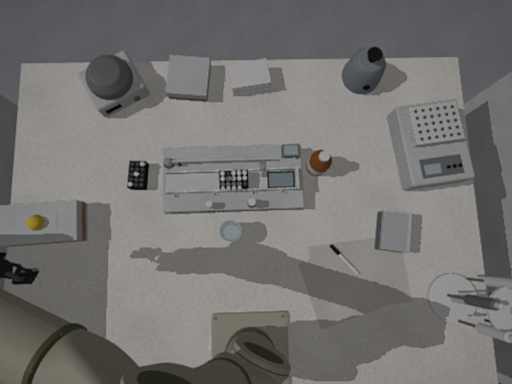

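View pics/scene0.png

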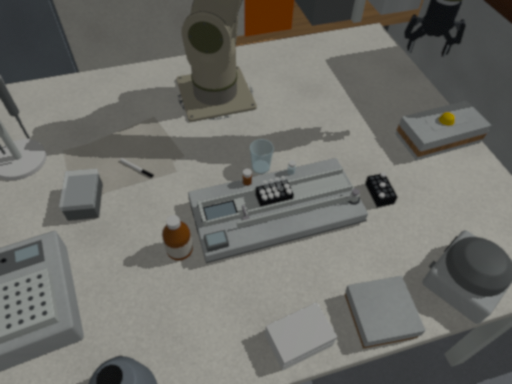

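Run:
```python
import cv2
a=cv2.imread("pics/top0.png")[135:225,155:315];cv2.imwrite("pics/topc.png",cv2.resize(a,None,fx=5,fy=5,interpolation=cv2.INTER_CUBIC))
a=cv2.imread("pics/scene0.png")[150:270,180:380];cv2.imwrite("pics/scenec.png",cv2.resize(a,None,fx=4,fy=4,interpolation=cv2.INTER_CUBIC))
```

```text
(no output)
```

View pics/topc.png

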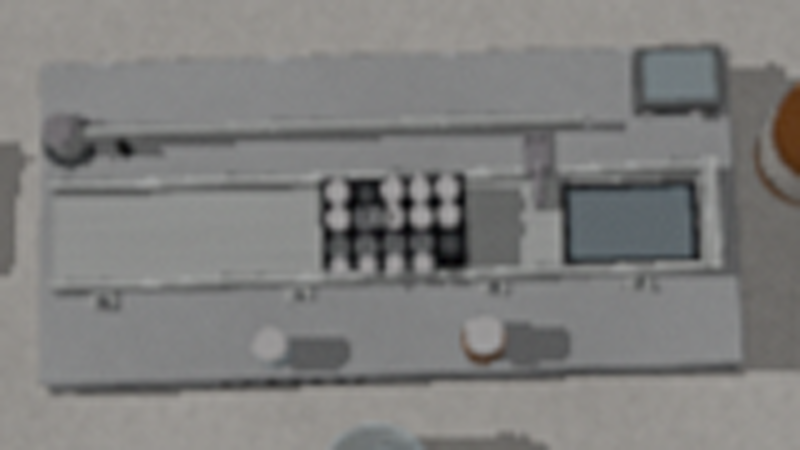

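View pics/scenec.png

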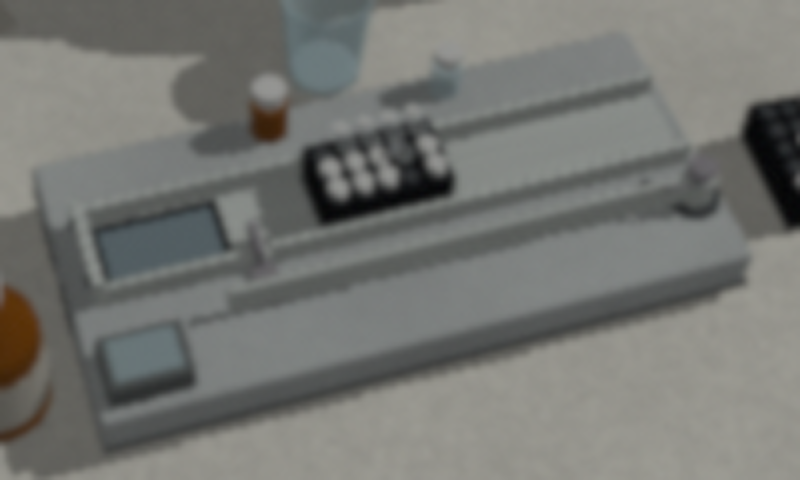

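```bash
cat > h.py <<'E'
import numpy as np
from workcell import manip
def K(n):
    p=manip.camera_params(n);f=192/np.tan(np.radians(p['fov_y']/2));return f,p['cx'],p['cy'],np.array(p['camera_from_world'])
def ray(n,u,v,z):
    f,cx,cy,T=K(n);R,t=T[:3,:3],T[:3,3]
    c=-R.T@t;d=R.T@np.array([(u-cx)/f,-(v-cy)/f,-1]);return c+d*(z-c[2])/d[2]
def proj(n,P):
    f,cx,cy,T=K(n);q=T[:3,:3]@P+T[:3,3];return np.array([cx-f*q[0]/q[2],cy+f*q[1]/q[2]])
def crop(n,u,v): 
    k,x,y=(5,155,135) if n=="top" else (4,180,150);return (u+.5)/k-.5+x,(v+.5)/k-.5+y
E
python3 - <<'E'
from h import *
D=[("top",40,63,-310,115,50),("top",44,383,-310,-90,50),("top",740,363,125,-90,50),
("top",637,48,62,108,72),("top",722,46,117,108,72),("top",722,110,117,68,72),("top",637,112,62,68,72),("top",625,125,30,62.5,76),
("scene",620,35,-310,-90,50),("scene",742,258,-310,115,50),("scene",38,170,125,-90,50),("scene",105,416,125,115,50)]
for sel in(("top",),("scene",),("top","scene")):
    E=[d for d in D if d[0] in sel]
    W=np.array([ray(d[0],*crop(*d[:3]),d[5]/1e3)[:2] for d in E]);L=np.array([d[3:5] for d in E])/1e3
    w=W@[1,1j];l=L@[1,1j];a=np.vdot(l-l.mean(),w-w.mean());a/=abs(a);t=w.mean()-a*l.mean()
    r=(w-t)/a-l;print(sel,np.round(t,4),np.degrees(np.angle(a)));print([(d[0][0],d[3],d[4],complex(np.round(q*1e3,1))) for d,q in zip(E,r)])
for n,P in(("top",[(465,225,86),(322,225,86),(320,180,86),(322,270,86)]),("scene",[(307,165,86),(320,220,86),(322,222,50),(452,195,50),(452,170,86)])):
    for u,v,z in P:
        q=ray(n,*crop(n,u,v),z/1e3);q=(q[0]+1j*q[1]-t)/a*1e3;print(n,u,v,np.round(q,1))
E
```

```text
('top',) (0.5164-0.0565j) -89.96743184134262
[('t', -310, 115, (-3.1-1.2j)), ('t', -310, -90, (1.5+1.3j)), ('t', 125, -90, (-6.3+2.8j)), ('t', 62, 108, (-1.3+0.7j)), ('t', 117, 108, (-3.3+0.8j)), ('t', 117, 68, (-5.3-0.2j)), ('t', 62, 68, (-3-0.3j)), ('t', 30, 62.5, (20.8-3.9j))]
('scene',) (0.5187-0.0556j) -89.7944318345161
[('s', -310, -90, (6+2.4j)), ('s', -310, 115, (7.8-2.6j)), ('s', 125, -90, (-6.4+5.6j)), ('s', 125, 115, (-7.4-5.4j))]
('top', 'scene') (0.5171-0.0562j) -89.95109130112442
[('t', -310, 115, (-2.7-1.9j)), ('t', -310, -90, (1.8+0.7j)), ('t', 125, -90, (-6+2j)), ('t', 62, 108, (-1-0.1j)), ('t', 117, 108, (-3+0.1j)), ('t', 117, 68, (-4.9-0.9j)), ('t', 62, 68, (-2.6-1j)), ('t', 30, 62.5, (21.2-4.6j)), ('s', -310, -90, (5.6+3.3j)), ('s', -310, 115, (6.8-1.8j)), ('s', 125, -90, (-6.9+7.6j)), ('s', 125, 115, (-8.3-3.4j))]
top 465 225 (-48.9-4.4j)
top 322 225 (-134.8-2.4j)
top 320 180 (-135.6+25.4j)
top 322 270 (-135.2-29.9j)
scene 307 165 (-46.9-10.5j)
scene 320 220 (-42+33.4j)
scene 322 222 (-51.4+10.9j)
scene 452 195 (-140.6+13.7j)
scene 452 170 (-135.3+19.1j)
```

```bash
python3 -m inch '[[[-0.05,-0.03,0],[0,0,0]],[[-0.15,-0.1,0],[0,0,0]],[[-0.3,-0.2,0],[0,0,0]],[[-0.4,-0.3,0],[0,0,0]],[[-0.5,-0.35,0],[0,0,0]],[[-0.6,-0.42,0],[0,0,0]],[[-0.7,-0.5,0],[0,0,0]],[[-0.8,-0.55,0],[0,0,0]],[[-0.9,-0.62,0],[0,0,0]],[[-1,-0.7,0],[0,0,0]]]' 0.56
python3 -m inch '[[[-0.1,-0.07,0],[0,0,0]],[[-0.2,-0.14,0],[0,0,0]],[[-0.3,-0.2,0],[0,0,0]],[[-0.4,-0.3,0],[0,0,0]],[[-0.5,-0.35,0],[0,0,0]],[[-0.6,-0.42,0],[0,0,0]],[[-0.7,-0.5,0],[0,0,0]],[[-0.8,-0.55,0],[0,0,0]],[[-0.9,-0.62,0],[0,0,0]],[[-1,-0.7,0],[0,0,0]]]'
python3 -m inch '[[[-0.1,-0.07,0],[0,0,0]],[[-0.2,-0.14,0],[0,0,0]],[[-0.3,-0.2,0],[0,0,0]],[[-0.4,-0.3,0],[0,0,0]],[[-0.5,-0.35,0],[0,0,0]],[[-0.6,-0.42,0],[0,0,0]],[[-0.7,-0.5,0],[0,0,0]],[[-0.8,-0.55,0],[0,0,0]],[[-0.9,-0.62,0],[0,0,0]],[[-1,-0.7,0],[0,0,0]]]'
python3 -m inch '[[[-0.1,-0.07,0],[0,0,0]],[[-0.2,-0.14,0],[0,0,0]],[[-0.3,-0.2,0],[0,0,0]],[[-0.4,-0.3,0],[0,0,0]],[[-0.5,-0.35,0],[0,0,0]],[[-0.6,-0.42,0],[0,0,0]],[[-0.7,-0.5,0],[0,0,0]],[[-0.8,-0.55,0],[0,0,0]],[[-0.9,-0.62,0],[0,0,0]],[[-1,-0.7,0],[0,0,0]]]'
python3 -m inch '[[[-0.1,-0.07,0],[0,0,0.1]],[[-0.2,-0.14,0],[0,0,0.2]],[[-0.3,-0.2,0],[0,0,0.3]],[[-0.4,-0.3,0],[0,0,0.4]],[[-0.5,-0.35,0],[0,0,0.5]],[[-0.6,-0.42,0],[0,0,0.6]],[[-0.7,-0.5,0],[0,0,0.7]],[[-0.8,-0.55,0],[0,0,0.8]],[[-0.9,-0.62,0],[0,0,0.9]],[[-1,-0.7,0],[0,0,1]]]'
cat > g.py <<'E'
from h import *
from scipy.spatial.transform import Rotation as Ro
o=manip.get_obs();R=Ro.from_quat(o['ee_rot']).as_matrix()
import sys
ox,oy=0.515,-0.0537
lx,ly,z=map(float,sys.argv[1:4])
p=o['position'];print('t',o['clock'],'TCP loader mm',np.round([-(p[1]-oy)*1e3,(p[0]-ox)*1e3,p[2]*1e3],1),'f',np.round(o['ft_force'],1),o['grip_width'],'tooly ang',np.degrees(np.arctan2(R[1,1],R[0,1])))
tgt=np.array([ox+ly/1e3,oy-lx/1e3,z/1e3])
print('shift share',np.round(R.T@(tgt-p)/.08,3),'turn share',np.round((Ro.from_matrix(R).inv()*Ro.from_matrix([[0,1,0],[1,0,0],[0,0,-1]])).as_rotvec()/np.radians(45),3))
E
python3 g.py -155 15.5 130
```

```text
clock: 1.1
position: [0.3288, 0.4708, 0.2313]
ee_rot: [0.232, 0.973, 0.0, -0.0]
ft_force: [-0.0, 0.2, 0.1]
grip_width: 0.566
grasp_force: 0.0
clock: 2.1
position: [0.3749, 0.3847, 0.2313]
ee_rot: [0.232, 0.973, 0.0, 0.0]
ft_force: [-0.4, 0.4, 0.2]
grip_width: 0.559
grasp_force: 0.0
clock: 3.1
position: [0.421, 0.2987, 0.2313]
ee_rot: [0.232, 0.973, 0.0, 0.0]
ft_force: [-0.1, 0.3, 0.4]
grip_width: 0.559
grasp_force: 0.0
clock: 4.1
position: [0.467, 0.2126, 0.2313]
ee_rot: [0.232, 0.973, 0.0, 0.0]
ft_force: [0.5, 0.2, 0.2]
grip_width: 0.565
grasp_force: 0.0
clock: 5.1
position: [0.513, 0.1264, 0.2313]
ee_rot: [0.588, 0.809, 0.0, -0.0]
ft_force: [-0.4, 0.0, -0.2]
grip_width: 0.559
grasp_force: 0.0
t 5.1 TCP loader mm [-180.1   -2.   231.3] f [-0.4  0.  -0.2] 0.5590766415020747 tooly ang 17.963316601112684
shift share [-0.365  0.111  1.266] turn share [-0.    -0.     0.399]
```

```bash
python3 -m inch '[[[-0.04,0.01,0.1],[0,0,0.04]],[[-0.08,0.02,0.2],[0,0,0.08]],[[-0.12,0.03,0.3],[0,0,0.12]],[[-0.16,0.05,0.4],[0,0,0.16]],[[-0.2,0.06,0.5],[0,0,0.2]],[[-0.24,0.07,0.6],[0,0,0.24]],[[-0.28,0.08,0.7],[0,0,0.28]],[[-0.32,0.09,0.85],[0,0,0.34]],[[-0.365,0.11,1],[0,0,0.4]],[[-0.365,0.11,1],[0,0,0.4]]]'
python3 g.py -155 15.5 66
python3 - <<'E'
from h import *
import cv2
a=cv2.imread and manip.camera("top")[:,:,::-1];b=manip.camera("scene")[:,:,::-1]
a=cv2.resize(a[125:225,150:310],None,fx=5,fy=5,interpolation=cv2.INTER_CUBIC)[:,:800]
b=cv2.resize(b[130:230,220:380],None,fx=5,fy=5,interpolation=cv2.INTER_CUBIC)
c=cv2.resize(np.vstack([a,b]),(480,600));cv2.imwrite("pics/a1.png",np.hstack([cv2.resize(a,(400,250)),cv2.resize(b,(400,250))]))
cv2.imwrite("pics/a2.png",np.vstack([a[:,80:560],b[:,160:640]])[:, :] if 0 else np.hstack([a[50:500,100:500],b[0:450,250:650]]))
E
```

```text
clock: 6.1
position: [0.5295, 0.1013, 0.1496]
ee_rot: [0.707, 0.707, -0.001, -0.0]
ft_force: [-0.4, 0.3, 0.2]
grip_width: 0.564
grasp_force: 0.0
t 6.1 TCP loader mm [-155.    14.5  149.6] f [-0.4  0.3  0.2] 0.5643781520270629 tooly ang 0.004966785318732202
shift share [1.000e-03 1.500e-02 1.045e+00] turn share [-0.003  0.001  0.   ]
```

View pics/a2.png

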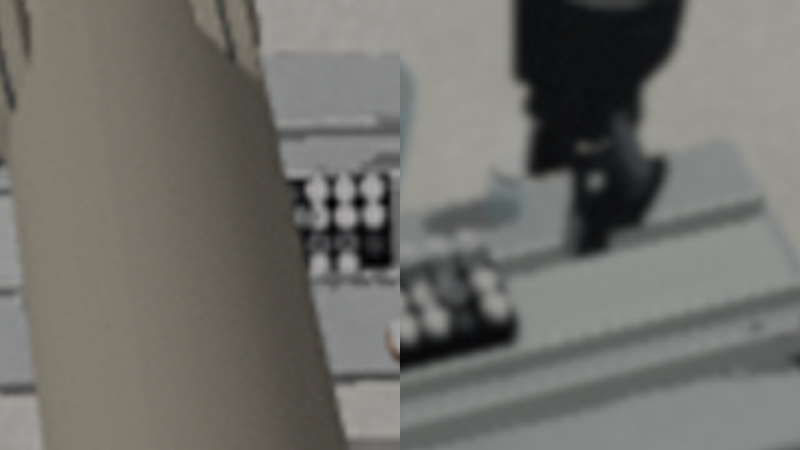

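```bash
python3 -m inch '[[[0,0,0.06],[0,0,0]],[[0,0.01,0.12],[0,0,0]],[[0,0.01,0.2],[0,0,0]],[[0,0.01,0.28],[0,0,0]],[[0,0.01,0.36],[0,0,0]],[[0,0.01,0.44],[0,0,0]],[[0,0.01,0.52],[0,0,0]],[[0,0.01,0.6],[0,0,0]],[[0,0.01,0.7],[0,0,0]],[[0,0.01,0.7],[0,0,0]]]'
python3 g.py -155 15.5 66
python3 - <<'E'
from h import *
import cv2
b=np.ascontiguousarray(manip.camera("scene")[:,:,::-1]);b=cv2.resize(b[140:240,250:380],None,fx=6,fy=6,interpolation=cv2.INTER_CUBIC)
cv2.imwrite("pics/b1.png",b)
p=manip.get_obs()['position']
f=lambda P:np.round((proj("scene",np.array(P))-[250,140]+.5)*6-.5)
for s in(-31,0,31):print(s,f(p+[s/1e3,0,0]))
L=lambda x,y,z:[.515+y/1e3,-.0537-x/1e3,z/1e3]
for q in[(-155,28.5,70),(-155,33.5,70),(-155,59.5,76),(-155,-28.5,70),(-255,46,60),(-290,62.5,80)]:print(q,f(L(*q)))
E
```

```text
clock: 7.2
position: [0.5302, 0.1019, 0.094]
ee_rot: [0.706, 0.708, -0.001, -0.0]
ft_force: [-0.8, -0.1, -0.1]
grip_width: 0.559
grasp_force: 0.0
t 7.2 TCP loader mm [-155.6   15.2   94. ] f [-0.8 -0.1 -0.1] 0.5585634198033028 tooly ang 0.14422308354226712
shift share [-0.008  0.004  0.35 ] turn share [-0.002  0.001  0.003]
-31 [281. 228.]
0 [306. 281.]
31 [332. 337.]
(-155, 28.5, 70) [309. 339.]
(-155, 33.5, 70) [313. 348.]
(-155, 59.5, 76) [336. 387.]
(-155, -28.5, 70) [264. 241.]
(-255, 46, 60) [534. 333.]
(-290, 62.5, 80) [632. 317.]
```

View pics/b1.png

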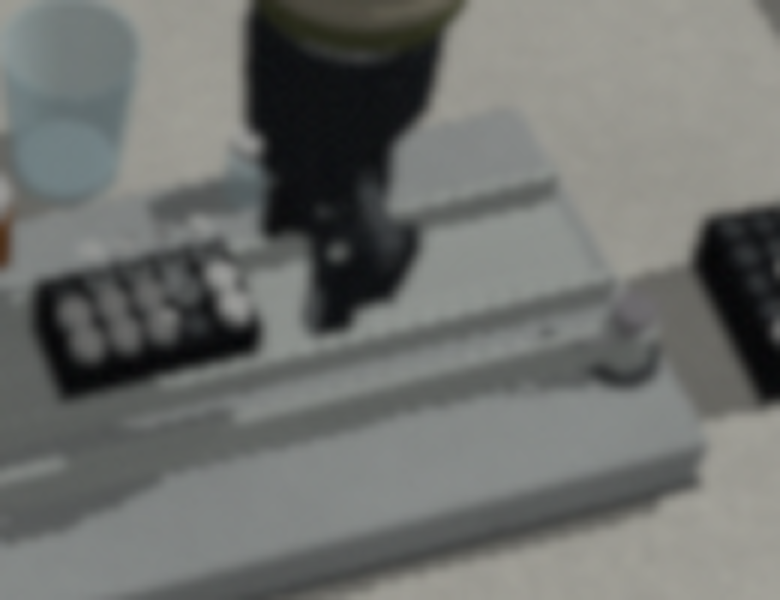

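```bash
python3 -m inch '[[[0,0,0.04],[0,0,0]],[[0,0,0.08],[0,0,0]],[[0,0,0.12],[0,0,0]],[[0,0,0.16],[0,0,0]],[[0,0,0.2],[0,0,0]],[[0,0,0.24],[0,0,0]],[[0,0,0.28],[0,0,0]],[[0,0,0.32],[0,0,0]],[[0,0,0.37],[0,0,0]],[[0,0,0.37],[0,0,0]]]'
python3 g.py -155 30 64
python3 - <<'E'
from h import *
import cv2
b=np.ascontiguousarray(manip.camera("scene")[:,:,::-1]);b=cv2.resize(b[140:240,250:380],None,fx=6,fy=6,interpolation=cv2.INTER_CUBIC)
cv2.imwrite("pics/b2.png",b)
E
```

```text
clock: 8.25
position: [0.5306, 0.102, 0.0651]
ee_rot: [0.706, 0.708, -0.0, -0.0]
ft_force: [0.2, 0.2, -0.8]
grip_width: 0.565
grasp_force: 0.0
t 8.25 TCP loader mm [-155.7   15.6   65.1] f [ 0.2  0.2 -0.8] 0.564572883790897 tooly ang 0.1406286374541185
shift share [-0.009  0.18   0.013] turn share [-0.001  0.     0.003]
```

View pics/b2.png

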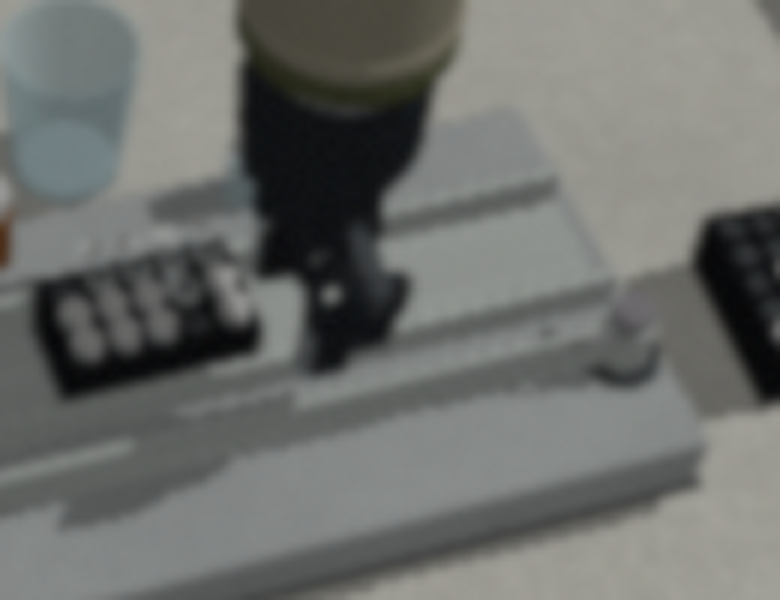

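```bash
python3 -m inch '[[[0,0.03,0],[0,0,0]],[[0,0.06,0],[0,0,0]],[[0,0.1,0],[0,0,0]],[[0,0.14,0],[0,0,0]],[[0,0.18,0],[0,0,0]],[[0,0.22,0],[0,0,0]],[[0,0.26,0],[0,0,0]],[[0,0.3,0.01],[0,0,0]],[[0,0.34,0.01],[0,0,0]],[[0,0.38,0.01],[0,0,0]]]'
python3 g.py -150 45.5 64
python3 -m inch '[[[0,0,0],[0,0,0]],[[0,0,0],[0,0,0]],[[0,0,0],[0,0,0]],[[0,0,0],[0,0,0]],[[0,0,0],[0,0,0]],[[0,0,0.01],[0,0,0]],[[0,0,0.02],[0,0,0]],[[0,0,0.02],[0,0,0]],[[0,0,0.02],[0,0,0]],[[0,0,0.02],[0,0,0]]]' 0.68
python3 g.py 2 45.5 64
python3 - <<'E'
from h import *
import cv2
b=np.ascontiguousarray(manip.camera("scene")[:,:,::-1]);b=cv2.resize(b[150:270,180:380],None,fx=4,fy=4,interpolation=cv2.INTER_CUBIC)
cv2.imwrite("pics/b3.png",b)
E
```

```text
clock: 9.3
position: [0.5615, 0.1025, 0.0649]
ee_rot: [0.706, 0.708, 0.0, -0.0]
ft_force: [-3.7, 2.1, 2.1]
grip_width: 0.561
grasp_force: 1.9
t 9.3 TCP loader mm [-156.2   46.5   64.9] f [-3.7  2.1  2.1] 0.561290585181235 tooly ang 0.15928069540773784
shift share [-0.077 -0.013  0.011] turn share [-0.    -0.001  0.004]
clock: 10.3
position: [0.5628, 0.1021, 0.0647]
ee_rot: [0.706, 0.708, 0.001, 0.001]
ft_force: [-3.2, -1.0, 11.3]
grip_width: 0.683
grasp_force: 7.2
t 10.3 TCP loader mm [-155.8   47.8   64.7] f [-3.2 -1.  11.3] 0.6829882132514336 tooly ang 0.12330455770242359
shift share [-1.973 -0.033  0.007] turn share [ 0.004 -0.001  0.003]
```

View pics/b3.png

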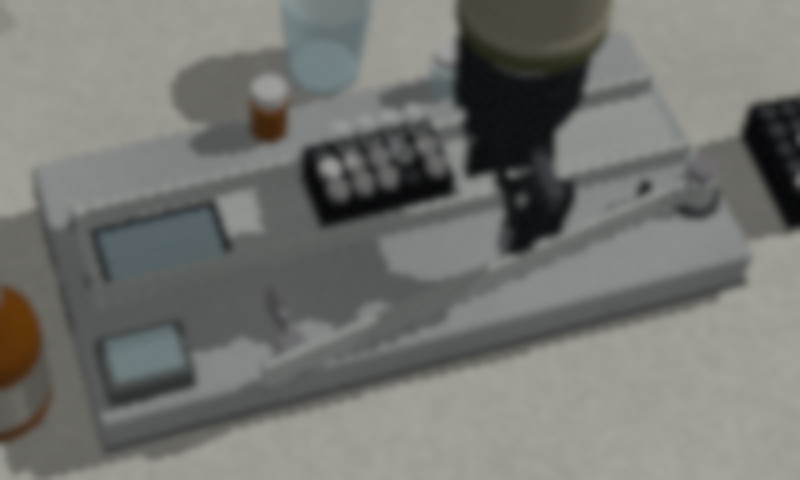

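```bash
python3 -m inch '[[[0,0,-0.01],[0,0,0]],[[0,0,-0.02],[0,0,0]],[[-0.02,0,-0.03],[0,0,0]],[[-0.04,0,-0.03],[0,0,0]],[[-0.06,0,-0.03],[0,0,0]],[[-0.08,0,-0.03],[0,0,0]],[[-0.1,0,-0.03],[0,0,0]],[[-0.1,0,-0.03],[0,0,0]],[[-0.1,0,-0.03],[0,0,0]],[[-0.1,0,-0.03],[0,0,0]]]'
python3 g.py 2 45.5 66
python3 -c "
from workcell import manip;print(manip.get_obs()['torque'])"
```

```text
clock: 11.35
position: [0.5614, 0.0939, 0.0656]
ee_rot: [0.706, 0.708, -0.0, 0.0]
ft_force: [-3.4, 0.2, -0.5]
grip_width: 0.684
grasp_force: 1.5
t 11.35 TCP loader mm [-147.6   46.4   65.6] f [-3.4  0.2 -0.5] 0.6837899487363114 tooly ang 0.12718967689183314
shift share [-1.869 -0.015 -0.004] turn share [-0.     0.     0.003]
[-0.05387662  0.64664075  0.00308028]
```

```bash
python3 -m inch '[[[-0.03,0,0],[0,0,0]],[[-0.06,0,0],[0,0,0]],[[-0.1,0,0],[0,0,0]],[[-0.15,0,0],[0,0,0]],[[-0.2,0,0],[0,0,0]],[[-0.26,0,0],[0,0,0]],[[-0.32,0,0],[0,0,0]],[[-0.38,0,0],[0,0,0]],[[-0.44,0,0],[0,0,0]],[[-0.5,0,0],[0,0,0]]]'
python3 g.py 2 46 65.5
python3 - <<'E'
from h import *
import cv2
b=np.ascontiguousarray(manip.camera("scene")[:,:,::-1]);b=cv2.resize(b[150:270,180:380],None,fx=4,fy=4,interpolation=cv2.INTER_CUBIC)
cv2.imwrite("pics/b4.png",b)
E
```

```text
clock: 12.35
position: [0.5616, 0.0537, 0.0658]
ee_rot: [0.706, 0.708, 0.0, 0.0]
ft_force: [-2.0, 1.8, -0.9]
grip_width: 0.676
grasp_force: 1.6
t 12.35 TCP loader mm [-107.4   46.6   65.8] f [-2.   1.8 -0.9] 0.6758235851455178 tooly ang 0.1308895160823662
shift share [-1.367 -0.011  0.003] turn share [ 0.    -0.     0.003]
```

View pics/b4.png

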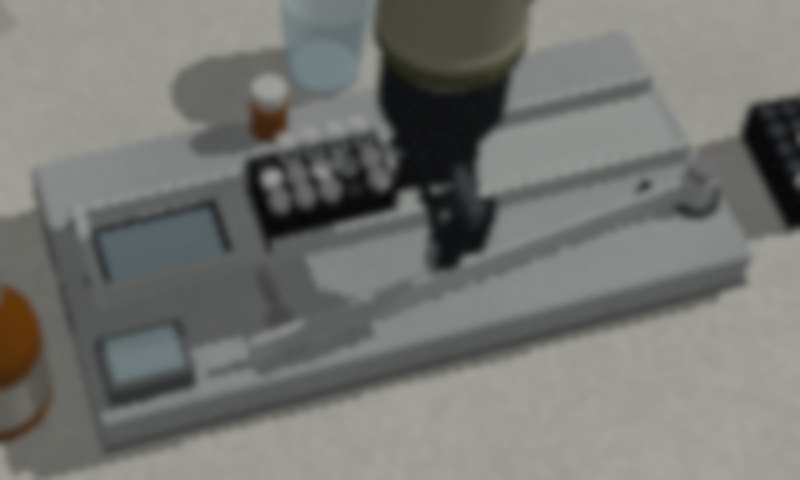

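```bash
python3 -m inch '[[[-0.05,0.02,0],[0,0,0]],[[-0.1,0.04,0],[0,0,0]],[[-0.16,0.05,0],[0,0,0]],[[-0.24,0.05,0],[0,0,0]],[[-0.32,0.05,0],[0,0,0]],[[-0.4,0.05,0],[0,0,0]],[[-0.5,0.05,0],[0,0,0]],[[-0.6,0.05,0],[0,0,0]],[[-0.7,0.05,0],[0,0,0]],[[-0.8,0.05,0],[0,0,0]]]'
python3 g.py 2 50 65.5
python3 -m inch '[[[-0.06,0,0],[0,0,0]],[[-0.12,0,0],[0,0,0]],[[-0.18,0,0],[0,0,0]],[[-0.24,0,0],[0,0,0]],[[-0.3,0,0],[0,0,0]],[[-0.35,0,0],[0,0,0]],[[-0.4,0,0],[0,0,0]],[[-0.44,0,0],[0,0,0]],[[-0.48,0,0],[0,0,0]],[[-0.5,0,0],[0,0,0]]]'
python3 g.py 2 50 65.5
python3 - <<'E'
from h import *
import cv2
b=np.ascontiguousarray(manip.camera("scene")[:,:,::-1]);b=cv2.resize(b[170:260,180:300],None,fx=6,fy=6,interpolation=cv2.INTER_CUBIC)
cv2.imwrite("pics/b5.png",b)
E
```

```text
clock: 13.4
position: [0.5657, -0.0108, 0.0658]
ee_rot: [0.706, 0.708, 0.0, 0.0]
ft_force: [-1.2, 1.7, -1.3]
grip_width: 0.678
grasp_force: 1.2
t 13.4 TCP loader mm [-42.9  50.7  65.8] f [-1.2  1.7 -1.3] 0.6782555178972183 tooly ang 0.12391403335895029
shift share [-0.562 -0.01   0.003] turn share [0.    0.    0.003]
clock: 14.4
position: [0.5658, -0.0502, 0.0657]
ee_rot: [0.706, 0.708, 0.0, 0.0]
ft_force: [-0.3, 2.6, 0.9]
grip_width: 0.684
grasp_force: 1.4
t 14.4 TCP loader mm [-3.5 50.8 65.7] f [-0.3  2.6  0.9] 0.6840648278066437 tooly ang 0.12663501251452022
shift share [-0.069 -0.01   0.003] turn share [0.    0.    0.003]
```

View pics/b5.png

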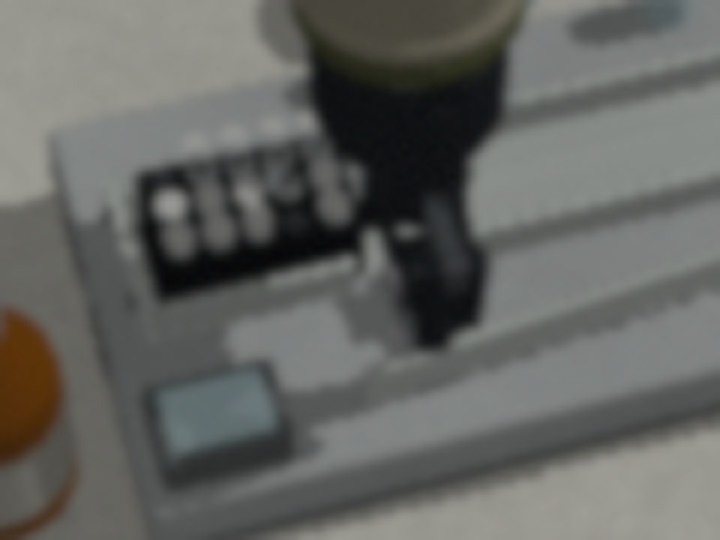

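```bash
python3 -m inch '[[[-0.01,0,0],[0,0,0]],[[-0.02,0,0],[0,0,0]],[[-0.03,0,0],[0,0,0]],[[-0.04,0,0],[0,0,0]],[[-0.05,0,0],[0,0,0]],[[-0.06,0,0],[0,0,0]],[[-0.07,0,0],[0,0,0]],[[-0.07,0,0],[0,0,0]],[[-0.07,0,0],[0,0,0]],[[-0.07,0,0],[0,0,0]]]'
python3 g.py 2 50 65.5
```

```text
clock: 15.45
position: [0.5658, -0.0539, 0.0657]
ee_rot: [0.706, 0.708, 0.001, -0.001]
ft_force: [-1.3, 7.6, 1.8]
grip_width: 0.681
grasp_force: 4.0
t 15.45 TCP loader mm [ 0.2 50.8 65.7] f [-1.3  7.6  1.8] 0.6809582853150558 tooly ang 0.18731950864895397
shift share [-0.022 -0.01   0.003] turn share [-0.    -0.002  0.004]
```

```bash
python3 -m inch '[[[-0.01,0,0],[0,0,0]],[[-0.02,0,0],[0,0,0]],[[-0.03,0,0],[0,0,0]],[[-0.03,0,0],[0,0,0]],[[-0.03,0,0],[0,0,0]],[[-0.03,0,0],[0,0,0]],[[-0.03,0,0],[0,0,0]],[[-0.03,0,0],[0,0,0]],[[-0.03,0,0],[0,0,0]],[[-0.03,0,0],[0,0,0]]]'
python3 g.py 2 50 65.5
```

```text
clock: 16.45
position: [0.5658, -0.054, 0.0657]
ee_rot: [0.705, 0.709, 0.001, -0.002]
ft_force: [-3.4, 14.4, 3.3]
grip_width: 0.679
grasp_force: 7.4
t 16.45 TCP loader mm [ 0.3 50.8 65.7] f [-3.4 14.4  3.3] 0.6787434470171904 tooly ang 0.2728397198751344
shift share [-0.021 -0.01   0.002] turn share [-0.001 -0.005  0.006]
```

```bash
python3 -m inch '[[[0.03,0,0],[0,0,0]],[[0.06,0,0],[0,0,0]],[[0.1,-0.02,0],[0,0,0]],[[0.1,-0.06,0],[0,0,0]],[[0.1,-0.1,0],[0,0,0]],[[0.1,-0.15,0],[0,0,0]],[[0.1,-0.2,0],[0,0,0]],[[0.1,-0.25,0],[0,0,0]],[[0.1,-0.3,0],[0,0,0]],[[0.1,-0.3,0],[0,0,0]]]'
python3 g.py -4 25 65.5
python3 -m inch '[[[0,0,-0.05],[0,0,0]],[[0,0,-0.12],[0,0,0]],[[0,0,-0.2],[0,0,0]],[[0,0,-0.3],[0,0,0]],[[0,0,-0.4],[0,0,0]],[[0,0,-0.5],[0,0,0]],[[0,0,-0.65],[0,0,0]],[[0,0,-0.8],[0,0,0]],[[0,0,-1],[0,0,0]],[[0,0,-1],[0,0,0]]]'
python3 -m inch '[[[0.1,0,-0.1],[0,0,0]],[[0.2,0,-0.2],[0,0,0]],[[0.3,0,-0.3],[0,0,0]],[[0.4,0,-0.4],[0,0,0]],[[0.5,0,-0.5],[0,0,0]],[[0.6,0,-0.6],[0,0,0]],[[0.7,0,-0.7],[0,0,0]],[[0.8,0,-0.8],[0,0,0]],[[0.9,0,-0.9],[0,0,0]],[[1,0,-1],[0,0,0]]]'
python3 - <<'E'
from h import *
import cv2
b=np.ascontiguousarray(manip.camera("scene")[:,:,::-1]);b=cv2.resize(b[150:270,180:380],None,fx=4,fy=4,interpolation=cv2.INTER_CUBIC)
cv2.imwrite("pics/b6.png",b)
E
```

```text
clock: 17.45
position: [0.5413, -0.0499, 0.0657]
ee_rot: [0.706, 0.708, 0.0, -0.0]
ft_force: [-1.1, -0.1, -0.3]
grip_width: 0.682
grasp_force: 0.5
t 17.45 TCP loader mm [-3.8 26.3 65.7] f [-1.1 -0.1 -0.3] 0.6816383060976174 tooly ang 0.13625221153113357
shift share [ 0.002 -0.016  0.003] turn share [-0.    -0.     0.003]
clock: 18.45
position: [0.5431, -0.05, 0.1483]
ee_rot: [0.706, 0.708, 0.002, 0.001]
ft_force: [-0.4, -0.6, -0.3]
grip_width: 0.674
grasp_force: 0.0
clock: 19.45
position: [0.5415, 0.0307, 0.2264]
ee_rot: [0.706, 0.708, 0.0, -0.0]
ft_force: [0.7, 0.6, 0.2]
grip_width: 0.681
grasp_force: 0.0
```

View pics/b6.png

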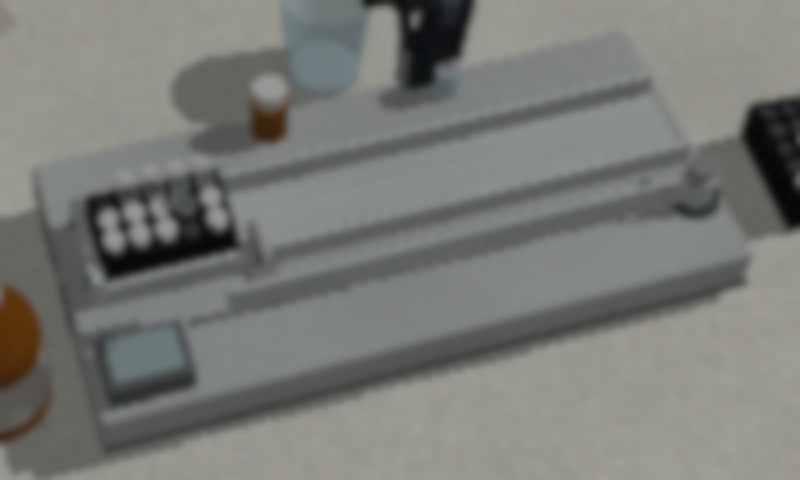

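The picture shows the rack against the end stop (crop columns 88–238), the gate shut behind it (blade at about 258, 240, the same place as at the start), and the vials and other bystanders where they were.

```bash
python3 -c "
from workcell import manip;print(manip.hand_in())"
```

```text
the job is handed in; nothing more can be done
None
```

I handed the job in at about 19.5 s of the 38 s allowed: the rack is home against the end stop, the gate is shut behind it, the fingers are clear, and the vials and other objects nearby look undisturbed in the last picture; no verdict came back.

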